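# Shim the rocking shaker

### The job

The small white shaker on the lab bench rocks because the screw foot at its front left corner (left as the robot sees it, on the knob side) has lost its rubber pad. Without picking anything up, push the black wedge along the bench, thin end first, under that bare screw just until it is snug and the shaker stands firmly on all four corners, not jacked up; then press down on the top of the housing at that front left corner to check that it no longer rocks, and let go, leaving the shaker where it stands and the things around it undisturbed.

Things in the scene. Friction and masses are not known exactly. Their poses are not given: they have to be found in the camera images.
- shaker: White lab shaker, 1.1-1.6 kg, loose, yaw within 0.3 rad. Origin on the bench midway between its four feet; -x = front (knob, display), +y = robot's left. Housing +-98 mm in x, y, flat top 75 mm up, bare for x -98..-49; behind, a platform up to 107 mm. Four lugs (34 mm wide, out to x = +-134, 31 mm up) hold screws at x +-118, y +-75 mm, 43 mm high; three stand on soft rubber pads.
- bare_stud (a point): Round lower end (12 mm diameter) of the bare vertical screw at shaker x = -118, y = +75 mm, under the front left lug. At rest it hangs free 5 to 6 mm above the bench; a downward push of about 2 N on this corner tips it down.
- check_corner (a point): Point on the housing's flat top, 75 mm up, at shaker x = -75, y = +68 mm: middle of the bare top strip at the front left corner. For the check, press straight down here (within 40 mm) with 4 to 15 N for half a second.
- wedge: Plain black wedge, 45 g, flat on the bench, 80 x 44 mm. Origin centre of underside; +x = thin end (2 mm, at x = +40); upright end face at x = -40 is 18 mm high; top slopes 1 in 5. Starts 10-50 mm short of the screw, up to 15 mm and 0.3 rad off line. Slides with under 0.5 N. Meets the screw with its thin end about 20 mm past it; snug at 23-34 mm past (push 2-5 N); then it jacks. Stays where left.
- foot_front_right: Soft domed rubber pad, 28 mm in diameter, giving about 1 mm under 5 N, under the shaker's front right screw, at shaker x = -118, y = -75 mm, standing on the bench. It moves with the shaker, and its reported pose is the shaker's own origin and axes.
- foot_rear_left: Soft domed rubber pad, 28 mm in diameter, giving about 1 mm under 5 N, under the shaker's rear left screw, at shaker x = +118, y = +75 mm, standing on the bench. It moves with the shaker, and its reported pose is the shaker's own origin and axes.
- foot_rear_right: Soft domed rubber pad, 28 mm in diameter, giving about 1 mm under 5 N, under the shaker's rear right screw, at shaker x = +118, y = -75 mm, standing on the bench; lightly loaded at the start. It moves with the shaker, and its reported pose is the shaker's own origin and axes.
- table: The fixed white bench; its top is the plane z = 0.
- lost_pad: Bystander: the rubber pad that fell off, 28 mm in diameter, 13 mm high, on the bench in front of the shaker, right of the wedge. Origin at the centre of its underside.
- marker: Bystander: marker pen 138 mm long, 14 mm thick, lying along its x on the bench left of the wedge. Origin about mid-length, on the bench.
- media_bottle: Bystander: upright pale glass bottle with a blue cap, 86 mm in diameter, 175 mm high, to the right. Origin at the centre of its underside.
- wide_bottle: Bystander: upright pale plastic bottle with a white cap, 90 mm in diameter, 170 mm high, to the left. Origin at the centre of its underside.
- tube_rack: Bystander: blue rack, 105 x 205 mm and 50 mm high, with capped tubes standing to 103 mm, to the left. Origin at the centre of its underside.
- tip_box: Bystander: blue pipette tip box, 124 x 87 x 86 mm, to the right. Origin at the centre of its underside.
- mouse: Bystander: grey computer mouse, 105 x 60 x 36 mm, near right. Origin at the centre of its underside.
There are look-alikes about, which are no part of the job. Of the things that look like the wedge, take the one that is nearest to the robot's base at the start.

How it is judged:
By the outcome, as a careful person would: the job done as asked, in the order asked, and still so for the second after the job is handed in, with the robot touching nothing.
It also fails if it takes over 53 s, if anything falls off the work surface, if the arm or the gripper's body presses on something with over 40 N, if the wrist force passes 120 N, or if a joint passes its speed limit or range.

### The arm

A 7-joint arm with a two-finger parallel gripper is mounted at the origin on the work surface. World frame = base frame: x ahead of the robot, y to its left, z up, the work surface at z = 0. Lengths are in m, angles in rad, forces in N, time in s.
With the tool pointing down it reaches from about 0.4 to 0.85 m from the base axis. Payload 10.4 kg.
Tool frame: the origin (TCP) lies at the centre of the arm's flange, where the gripper is bolted on; the fingertips stand 182 mm ahead of it and the grasp point (between the pads) lies 164 mm ahead of it; z points along the fingers, y is the line along which they close (so a half turn about z gives the same grasp; the last joint's range is limited). The gripper opens to 87 mm and grips with 3 to 60 N. Pads are 19 mm wide; open, the fingers measure 117 mm over their backs; the gripper's body (75 mm by 190 mm) begins 51 mm behind the grasp point.
Start: joints at [1.304, 0.332, -0.065, 1.46, 0.022, 1.35, -0.088], TCP at [0.151, -0.607, 0.405] pointing down, gripper open.
Joint ranges: [-2.6, 2.6], [-0.5, 2.12], [-1.47, 1.34], [0.16, 2.42], [-1.27, 4.41], [0.06, 2.06], [-2.6, 2.6]. Speed limits (rad/s): [2.22, 2.22, 2.79, 2.79, 3.14, 3.14, 3.14].

### API

Orientations are given as a unit quaternion [x, y, z, w].
In Python, from bench import r, eyes, job gives the robot as it stands. The module is installed in compiled form; this text tells all that it offers.
- The arm moves only by the shell command python3 -m inch 'ROWS' [OPENING] [FORCE]. ROWS is JSON, a list of rows, each a list of 6 numbers: the shift along the tool's x, y, z normalised to -1 to 1, where 1 is 4 cm, then the turn, a rotation vector about the tool's x, y, z normalised to -1 to 1, where 1 is 0.12 rad. In form: [[x, y, z, wx, wy, wz], ...]. A call has exactly 5 rows; each row shifts and turns the commanded pose from where the row before left it, along the tool's axes as they then stand; what a row does not reach is not made up. A row lasts 1/12 s, in which the tool goes at most 41.7 mm and 7.16 degrees, less where a joint would pass 70% of its speed; a pose out of reach is approached as far as the arm can. A call with a number of a shift or a turn outside -1 to 1 is refused whole. A call with a gripper value outside its range is refused whole. OPENING is the gripper command: -1 is shut, 1 is fully open, values between are in proportion, set as the call begins (- or left out, the last holds). The fingers move at their own pace and stop on an object; FORCE is the grip in N (left out, the last holds). Time passes only in rows, so rows that do not move let the fingers close, or fill a call up. It gives the time, the measured TCP pose, the force, the opening and the grip force at its end, in the units of the state.
- r.read_state(): the state, without advancing time (a new reading comes with each control period).
- eyes.camera(name): name is "scene" or "side" or "wrist"; returns a dict with "pixels" (384x512x3 uint8, red, green, blue), "fx", "fy", "cx", "cy" (pixels), "extrinsics" (4x4, takes a point from camera to world coordinates). Camera axes: x right, y down, z forward; pixel columns grow to the right and rows downward; lengths in m; the calibration is good to about 2 mm. A picture is of the moment at which its call begins. There is no depth.
- job.close_job(): hands the job in; it is judged then, once.
The state is a dict: "time": time; "joint_positions": joint angles; "joint_vel": joint speeds; "joint_torque": joint torques, N m; "ee_pos": TCP position; "eef_rot": TCP orientation; "ft_force": force on the tool from outside, world axes, zero at the start; "torque": the same for the moment, N m; "width": finger opening in m; "grip_force": force on a finger pad.
Only numpy, scipy, OpenCV 4.12 (cv2) and the standard library are available. Lean on these libraries where they do the work, as an engineer would, in place of code of your own. Each camera call takes 0.05 s, during which the arm holds its last target. There are 200 camera calls.

## Working session

There is one attempt and no reset: what is moved stays moved. The work goes in short steps, Python scripts to look and compute and a shell command to move; the robot and the scene stay as the last step left them, time stands still between calls to the robot, and variables do not carry over. Pictures are saved under pics/ and viewed, at most 10 in all, crops included, and the job is handed in when it is done.

```bash
mkdir -p pics
python3 - <<'E'
from bench import r,eyes,job
import cv2,numpy as np
s=r.read_state();print(s)
for n in("scene","side"):
    c=eyes.camera(n);np.savez(f"{n}0.npz",**c)
    cv2.imwrite(f"pics/{n}0.png",cv2.resize(c["pixels"][:,:,::-1],(800,600),interpolation=cv2.INTER_CUBIC))
    print(n,c["fx"],c["fy"],c["cx"],c["cy"],np.round(c["extrinsics"],3).tolist())
E
```

```text
{'time': 0.0, 'joint_positions': array([ 1.30441649,  0.33285804, -0.06469742,  1.46096935,  0.02161229,
        1.34992842, -0.0884713 ]), 'joint_vel': array([-0.00048043,  0.0006846 ,  0.00046894, -0.00066131, -0.00229824,
       -0.00126663,  0.00188469]), 'joint_torque': array([-1.63628938e-04, -6.23260689e+01,  2.46443687e-02, -3.89908791e+01,
       -6.14030496e-02,  3.96119140e-02,  1.91668914e-04]), 'ee_pos': array([ 0.15082482, -0.60638071,  0.40394901]), 'eef_rot': array([ 9.92577276e-01,  1.21613373e-01, -1.30544909e-04, -7.21893299e-04]), 'ft_force': array([ 0.35400365, -0.35699071, -0.74419549]), 'torque': array([4.93853005e-05, 1.03910569e-02, 2.56759306e-02]), 'grip_force': 0.0, 'width': 0.08740922850919669}
scene 435.1162931585049 435.1162931585049 257.8456632665099 187.71435541784425 [[0.53, 0.604, -0.595, 1.347], [0.848, -0.372, 0.378, -0.433], [0.007, -0.705, -0.709, 0.969], [0.0, 0.0, 0.0, 1.0]]
side 346.7106034764516 346.7106034764516 255.527387736604 190.54149366968434 [[-0.972, -0.129, 0.194, 0.351], [-0.232, 0.618, -0.751, 0.907], [-0.023, -0.775, -0.631, 0.808], [0.0, 0.0, 0.0, 1.0]]
```

View pics/scene0.png

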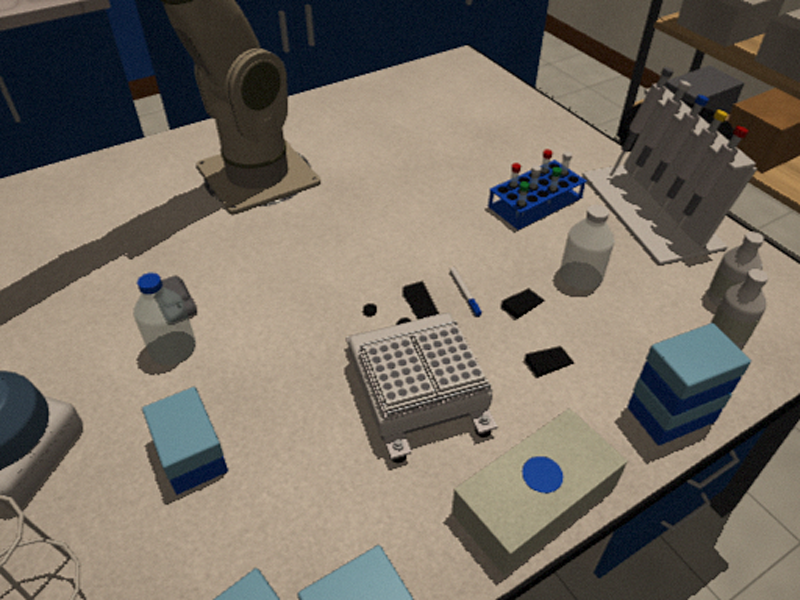

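View pics/side0.png

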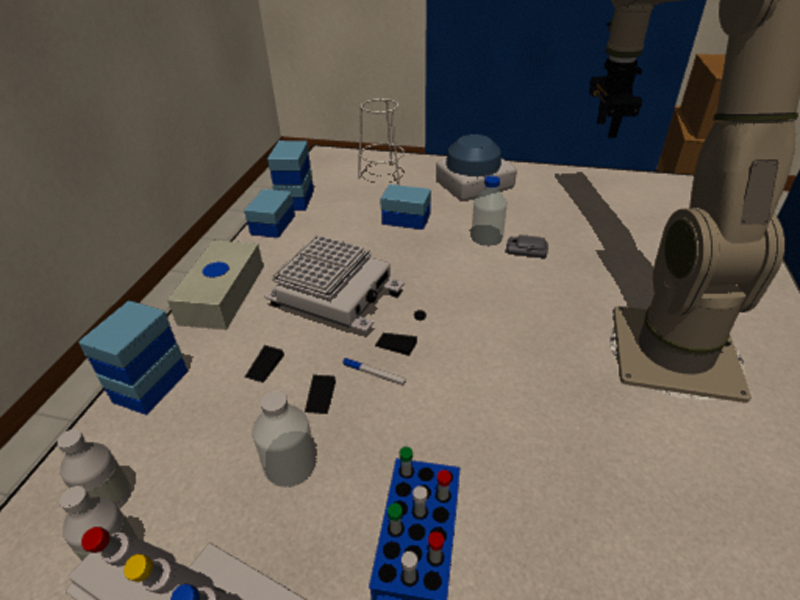

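The scene view shows the wedge at about (420,300), between the lost pad at (370,310) and the pen at (465,292). The shaker is at (420,370), with its rear screws at (398,450) and (485,425). In the side view the wedge is at (397,343) and the front left lug at (363,322). The two other black blocks are farther from the base, so they are the look-alikes. I'll enlarge both views.

```bash
cat > h.py <<'E'
import numpy as np,cv2
def ray(c,u,v):
    T=np.array(c["extrinsics"]);d=T[:3,:3]@np.array([(u-c["cx"])/c["fx"],(v-c["cy"])/c["fy"],1.]);return T[:3,3],d
def onz(c,u,v,z):
    o,d=ray(c,u,v);return (o+d*(z-o[2])/d[2])
def proj(c,p):
    T=np.linalg.inv(np.array(c["extrinsics"]));q=T[:3,:3]@np.array(p)+T[:3,3];return c["fx"]*q[0]/q[2]+c["cx"],c["fy"]*q[1]/q[2]+c["cy"]
E
python3 - <<'E'
from h import *
S=dict(np.load("scene0.npz"));D=dict(np.load("side0.npz"))
for n,c in(("scene",S),("side",D)):
    m=(c["pixels"].max(2)<40).astype(np.uint8)
    k,_,st,ce=cv2.connectedComponentsWithStats(m)
    for i in range(1,k):
        if 15<st[i,4]<600:
            p=onz(c,*ce[i],.005)
            if .3<p[0]<1 and -.4<p[1]<.4:
                r=cv2.boxPoints(cv2.minAreaRect(np.argwhere(cv2.connectedComponents(m)[1]==i)[:,::-1].astype(np.float32)))
                print(n,st[i,4],ce[i].round(1),p.round(3),[onz(c,*q,.005)[:2].round(3).tolist() for q in r] if st[i,4]>120 else '')
a=S["pixels"][175:303,205:325,::-1];b=D["pixels"][145:231,165:285,::-1]
a=cv2.resize(a,None,fx=4.6,fy=4.6,interpolation=cv2.INTER_CUBIC)[:590,:400] if 0 else cv2.resize(a,None,fx=3.3,fy=3.3,interpolation=cv2.INTER_CUBIC)
b=cv2.resize(b,None,fx=3.3,fy=3.3,interpolation=cv2.INTER_CUBIC)
o=np.zeros((422,792,3),np.uint8);o[:a.shape[0],:396]=a[:422];o[:b.shape[0],396:]=b
cv2.imwrite("pics/crop0.png",np.clip(o*1.5,0,255).astype(np.uint8))
E
```

```text
scene 302 [268.2 192. ] [0.571 0.097 0.005] [[0.525, 0.083], [0.521, 0.131], [0.618, 0.109], [0.621, 0.063]]
scene 270 [333.4 193.9] [0.683 0.264 0.005] [[0.661, 0.228], [0.652, 0.319], [0.704, 0.304], [0.711, 0.216]]
scene 49 [236.4 198.1] [0.542 0.001 0.005] 
scene 350 [350.1 230.7] [0.823 0.212 0.005] [[0.792, 0.182], [0.801, 0.27], [0.85, 0.248], [0.84, 0.162]]
scene 30 [308.8 277.2] [0.886 0.019 0.005] 
scene 26 [255.5 293.5] [ 0.854 -0.124  0.005] 
side 31 [336.2 162.3] [ 0.321 -0.291  0.005] 
side 115 [238.2 187.4] [ 0.666 -0.053  0.005] 
side 22 [252.3 187.3] [ 0.614 -0.065  0.005] 
side 70 [194.9 199.7] [0.799 0.046 0.005] 
side 32 [268.3 201.4] [0.54  0.001 0.005] 
side 236 [254.1 219.3] [0.568 0.1   0.005] [[0.609, 0.118], [0.613, 0.061], [0.53, 0.076], [0.53, 0.131]]
side 285 [169.2 232.4] [0.821 0.216 0.005] [[0.846, 0.254], [0.842, 0.156], [0.794, 0.179], [0.8, 0.274]]
side 331 [204.7 252. ] [0.681 0.27  0.005] [[0.695, 0.315], [0.712, 0.218], [0.665, 0.222], [0.651, 0.318]]
side 60 [272.  303.2] [0.447 0.398 0.005]
```

View pics/crop0.png

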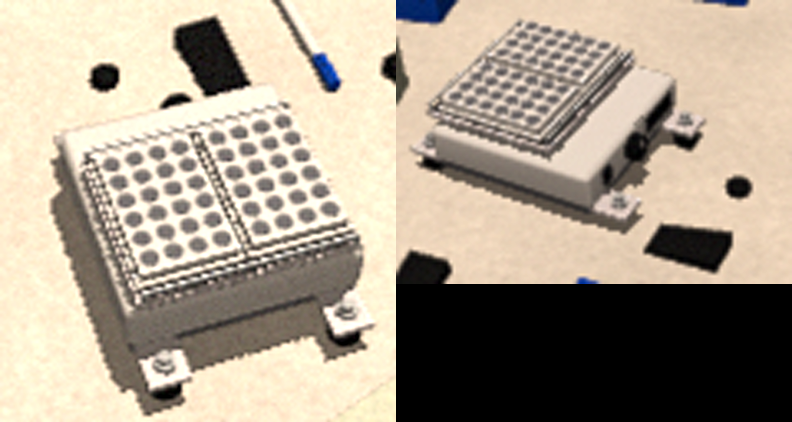

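The crop shows screw heads at these side pixels: front left (232.6,205.3), front right (252.9,181.1), rear left (175,190). In the scene view the rear left head is at (310.5,269.2) and the rear right at (255,284). The wedge's thin end points at the front left lug.

Run:
```python
from h import *
from scipy.optimize import least_squares
S=dict(np.load("scene0.npz"));D=dict(np.load("side0.npz"))
obs=[(D,232.6,205.3,-.118,.075),(D,252.9,181.1,-.118,-.075),(D,175,190,.118,.075),(S,310.5,269.2,.118,.075),(S,255,284.1,.118,-.075)]
for c,u,v,x,y in obs: print(x,y,onz(c,u,v,.042).round(4))
# height of RL from two views
o1,d1=ray(D,175,190);o2,d2=ray(S,310.5,269.2)
t=np.linalg.lstsq(np.c_[d1,-d2],o2-o1,rcond=None)[0];print("RL tri",o1+d1*t[0],o2+d2*t[1])
def f(p):
    R=np.array([[np.cos(p[2]),-np.sin(p[2])],[np.sin(p[2]),np.cos(p[2])]])
    return np.concatenate([(p[:2]+R@[x,y]-onz(c,u,v,.042)[:2]) for c,u,v,x,y in obs])
s=least_squares(f,[.7,0,0]);p=s.x;print("shaker",p,(s.fun*1e3).round(1))
R=np.array([[np.cos(p[2]),-np.sin(p[2])],[np.sin(p[2]),np.cos(p[2])]])
stud=p[:2]+R@[-.118,.075];print("stud",stud,"corner",p[:2]+R@[-.075,.068])
for n,c in(("scene",S),("side",D)):
    for q in ([*stud,.042],[*stud,0],[*(p[:2]+R@[-.098,.098]),.075],[*(p[:2]+R@[-.098,-.098]),.075]): print(n,np.round(proj(c,q),1))
```

```text
-0.118 0.075 [0.6437 0.0871 0.042 ]
-0.118 -0.075 [ 0.6088 -0.0551  0.042 ]
0.118 0.075 [0.8667 0.0511 0.042 ]
0.118 0.075 [0.8864 0.0195 0.042 ]
0.118 -0.075 [ 0.8494 -0.1231  0.042 ]
RL tri [0.87929133 0.03010358 0.02323241] [0.87718035 0.02856573 0.02353092]
shaker [ 0.74457977 -0.01328598 -0.23087938] [  3.2  -0.4   3.8  -4.2   9.9 -18.4  -9.8  13.2  -7.1   9.8]
stud [0.64687336 0.08672631] corner [0.68713055 0.0700722 ]
scene [279.6 200.4]
scene [279. 210.]
scene [290.1 195.4]
scene [223.8 211.7]
side [231.7 205.1]
side [232.5 214.3]
side [222.2 200. ]
side [249.9 168.2]
```

```bash
R='[[0.6,-0.79,0,0,0,0],[0.6,-0.79,0,0,0,0],[0.6,-0.79,0,0,0,0],[0.6,-0.79,0,0,0,0],[0.6,-0.79,0,0,0,0]]'; true
python3 -m inch '[[0.6,-0.79,0,0,0,0],[0.6,-0.79,0,0,0,0],[0.6,-0.79,0,0,0,0],[0.6,-0.79,0,0,0,0],[0.6,-0.79,0,0,0,0]]' -1
python3 -m inch '[[0.6,-0.79,0,0,0,0],[0.6,-0.79,0,0,0,0],[0.6,-0.79,0,0,0,0],[0.6,-0.79,0,0,0,0],[0.6,-0.79,0,0,0,0]]'
```

```text
time: 0.52
ee_pos: [0.2295, -0.4223, 0.4043]
eef_rot: [0.993, 0.122, -0.0, -0.0]
ft_force: [1.4, -0.3, 0.3]
width: 0.0612
grip_force: 0.0
time: 0.93
ee_pos: [0.3077, -0.2399, 0.4046]
eef_rot: [0.993, 0.122, -0.0, 0.0]
ft_force: [1.9, 0.2, 0.7]
width: 0.0281
grip_force: 0.0
```

```bash
python3 -m inch '[[0.6,-0.79,0,0,0,0],[0.6,-0.79,0,0,0,0],[0.6,-0.79,0,0,0,0],[0.6,-0.79,0,0,0,0],[0.6,-0.79,0,0,0,0]]'
python3 -m inch '[[0.6,-0.79,0,0,0,0],[0.6,-0.79,0,0,0,0],[0.6,-0.79,0,0,0,0],[0.6,-0.79,0,0,0,0],[0,0,0,0,0,0]]'
python3 -m inch '[[0,0,0.5,0,0,0.9],[0,0,0.5,0,0,0.9],[0,0,0.5,0,0,0.9],[0,0,0,0,0,0.9],[0,0,0,0,0,0]]'
python3 - <<'E'
from bench import r,eyes
import cv2,numpy as np
s=r.read_state();print(s["ee_pos"],s["eef_rot"],s["time"])
c=eyes.camera("wrist");np.savez("w1.npz",**c);print(np.round(c["extrinsics"],3).tolist(),c["fx"])
cv2.imwrite("pics/w1.png",cv2.resize(c["pixels"][:,:,::-1],(800,600),interpolation=cv2.INTER_CUBIC))
E
```

```text
time: 1.35
ee_pos: [0.3859, -0.0576, 0.4047]
eef_rot: [0.993, 0.122, 0.0, 0.0]
ft_force: [0.7, -1.0, 0.6]
width: 0.0014
grip_force: 0.0
time: 1.77
ee_pos: [0.4493, 0.0926, 0.4049]
eef_rot: [0.992, 0.125, 0.001, -0.002]
ft_force: [-0.5, -0.2, 0.0]
width: 0.0006
grip_force: 0.0
time: 2.18
ee_pos: [0.448, 0.086, 0.3436]
eef_rot: [0.995, -0.096, -0.001, 0.0]
ft_force: [-0.7, -0.5, 0.0]
width: 0.0001
grip_force: 0.0
[0.44798734 0.0859762  0.34355299] [ 9.95343551e-01 -9.63823541e-02 -1.28658129e-03  3.51919399e-05] 2.1833
[[-0.193, -0.947, -0.256, 0.518], [-0.981, 0.186, 0.051, 0.071], [-0.001, 0.262, -0.965, 0.323], [0.0, 0.0, 0.0, 1.0]] 289.62386710776616
```

View pics/w1.png

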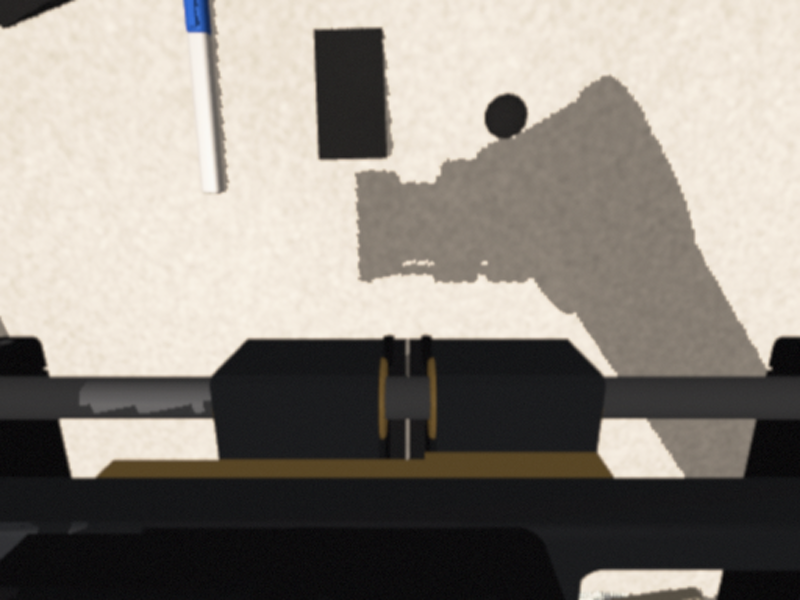

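The wrist view shows the wedge with corners (315,30), (382,27), (319,158) and (387,156). The pad is at (506,116) and the pen at left. I'll step forward to see the front left screw.

```bash
python3 -m inch '[[0.9,0,0,0,0,0],[0.9,0,0,0,0,0],[0.9,0,0,0,0,0],[0,0,0,0,0,0],[0,0,0,0,0,0]]'
python3 - <<'E'
from bench import r,eyes
from h import *
c=eyes.camera("wrist");np.savez("w2.npz",**c)
cv2.imwrite("pics/w2.png",cv2.resize(c["pixels"][:,:,::-1],(800,600),interpolation=cv2.INTER_CUBIC))
w=dict(np.load("w1.npz"));k=1.5625
for u,v,z in((319,158,.018),(387,156,.018),(315,30,.002),(382,27,.002)):print(onz(w,u/k,v/k,z).round(4))
E
```

```text
time: 2.65
ee_pos: [0.5559, 0.0653, 0.3442]
eef_rot: [0.996, -0.093, -0.001, -0.001]
ft_force: [-0.4, 0.6, 0.2]
width: 0.0005
grip_force: 0.0
[0.5367 0.1258 0.018 ]
[0.5294 0.0824 0.018 ]
[0.6138 0.1122 0.002 ]
[0.6073 0.0701 0.002 ]
```

View pics/w2.png

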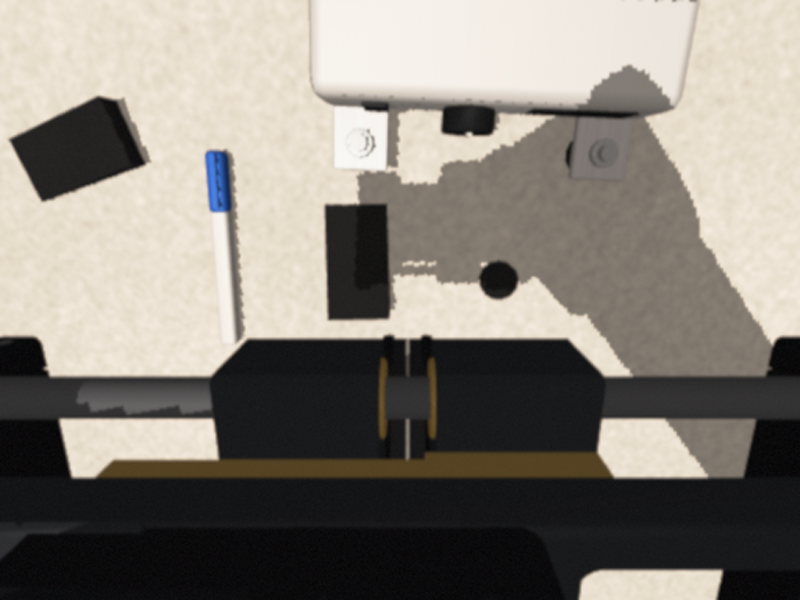

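The second wrist view shows the front left screw at (360,143), the front right screw at (604,153), and the wedge corners at (325,206), (386,205), (328,320) and (388,318).

Run:
```python
from h import *
w=dict(np.load("w2.npz"));w1=dict(np.load("w1.npz"));D=dict(np.load("side0.npz"));k=1.5625
C=[onz(w,u/k,v/k,z)[:2] for u,v,z in((328,320,.018),(388,318,.018),(325,206,.002),(386,205,.002))];print(np.round(C,4))
C1=[onz(w1,u/k,v/k,z)[:2] for u,v,z in((319,158,.018),(387,156,.018),(315,30,.002),(382,27,.002))]
for a,b,n in(((328,320),(319,158),'thickL'),((386,205),(382,27),'thinR')):
    o1,d1=ray(w,a[0]/k,a[1]/k);o2,d2=ray(w1,b[0]/k,b[1]/k);t=np.linalg.lstsq(np.c_[d1,-d2],o2-o1,rcond=None)[0];print(n,o1+d1*t[0])
FL=[onz(w,360/k,143/k,z) for z in(.036,.042)];FR=[onz(w,604/k,153/k,z) for z in(.036,.042)]
o1,d1=ray(w,360/k,143/k);o2,d2=ray(D,232.6,205.3);t=np.linalg.lstsq(np.c_[d1,-d2],o2-o1,rcond=None)[0];print("FL tri",o1+d1*t[0],o2+d2*t[1])
print(FL,FR,np.linalg.norm(FL[1]-FR[1]))
d=FL[1]-FR[1];yaw=np.arctan2(-d[0],d[1]);print("shaker yaw",yaw)
for c in(C,C1):
    th=(c[0]+c[1])/2;tn=(c[2]+c[3])/2;v=tn-th;a=np.arctan2(v[1],v[0]);b=np.arctan2(-(c[0]-c[1])[0],(c[0]-c[1])[1]);print("thick",th,"thin",tn,np.linalg.norm(v),"yaw",a,b)
    u=np.array([np.cos(a),np.sin(a)]);s=FL[1][:2]-tn;print("stud ahead of thin",s@u,"left",-u[1]*s[0]+u[0]*s[1])
R=lambda x,y:FL[1][:2]+np.array([[np.cos(yaw),-np.sin(yaw)],[np.sin(yaw),np.cos(yaw)]])@[x+.118,y-.075]
print("corner",R(-.075,.068))
```

```text
[[0.5361 0.1263]
 [0.5297 0.0841]
 [0.6137 0.1129]
 [0.6064 0.0708]]
thickL [0.53664418 0.12589252 0.01981639]
thinR [0.60656453 0.07062707 0.00483505]
FL tri [0.64778571 0.07718023 0.03261383] [0.64729141 0.07704972 0.0325649 ]
[array([0.64753005, 0.07687888, 0.036     ]), array([0.64707704, 0.0763449 , 0.042     ])] [array([ 0.61425954, -0.06747813,  0.036     ]), array([ 0.61450004, -0.06500304,  0.042     ])] 0.1450534419143882
shaker yaw -0.22651834965275647
thick [0.53288821 0.10520844] thin [0.61003189 0.09186219] 0.07828965519529371 yaw -0.17130935901389532 -0.1513807124190045
stud ahead of thin 0.03914817366451631 left -0.008974967634866448
thick [0.53303345 0.10411524] thin [0.61053372 0.0911542 ] 0.07857658303002983 yaw -0.16570512904930346 -0.1664074380357948
stud ahead of thin 0.038485529352898395 left -0.008578706596050947
corner [0.68740647 0.05986651]
```

```bash
python3 -m inch '[[-0.54,-0.3,0,0,0,0.14],[-0.54,-0.3,0,0,0,0.14],[-0.54,-0.3,0,0,0,0.14],[0,0,0,0,0,0],[0,0,0,0,0,0]]'
python3 -m inch '[[0,0,0.8,0,0,0],[0,0,0.8,0,0,0],[0,0,0.8,0,0,0],[0,0,0.5,0,0,0],[0,0,0,0,0,0]]'
python3 -c "
from bench import r
s=r.read_state();print(s['ee_pos'],s['eef_rot'])"
```

```text
time: 3.12
ee_pos: [0.497, 0.1157, 0.3457]
eef_rot: [0.993, -0.117, 0.001, 0.001]
ft_force: [-0.0, -1.1, 0.5]
width: 0.0005
grip_force: 0.0
time: 3.53
ee_pos: [0.4972, 0.113, 0.2253]
eef_rot: [0.993, -0.119, -0.003, 0.001]
ft_force: [0.1, -0.1, -0.2]
width: -0.0001
grip_force: 0.0
[0.49715146 0.11302576 0.22532994] [ 9.92928475e-01 -1.18682200e-01 -2.58125371e-03  9.56659238e-04]
```

```bash
python3 -m inch '[[0,0,0.5,0,0,0],[0,0,0.3,0,0,0],[0,0,0.12,0,0,0],[0,0,0,0,0,0],[0,0,0,0,0,0]]'
python3 -m inch '[[0.2,0,0,0,0,0],[0.2,0,0,0,0,0],[0.2,0,0,0,0,0],[0.2,0,0,0,0,0],[0.2,0,0,0,0,0]]'
python3 -m inch '[[0.15,0,0,0,0,0],[0.15,0,0,0,0,0],[0.15,0,0,0,0,0],[0,0,0,0,0,0],[0,0,0,0,0,0]]'
python3 - <<'E'
from bench import r,eyes
from h import *
s=r.read_state();print(s['ee_pos'],s['ft_force'],s['eef_rot'])
o=np.zeros((400,800,3),np.uint8)
for i,(n,x,y,f) in enumerate((("wrist",150,0,1.9),("side",190,150,4))):
    c=eyes.camera(n);np.savez(n+"3.npz",**c)
    h,wd=int(400/f),int(400/f)
    o[:, i*400:(i+1)*400]=cv2.resize(c["pixels"][y:y+h,x:x+wd,::-1],(400,400),interpolation=cv2.INTER_CUBIC)
cv2.imwrite("pics/p3.png",o)
E
```

```text
time: 3.95
ee_pos: [0.4988, 0.1144, 0.1928]
eef_rot: [0.993, -0.119, 0.0, -0.0]
ft_force: [0.3, -0.0, 0.6]
width: 0.0005
grip_force: 0.0
time: 4.37
ee_pos: [0.5384, 0.1046, 0.1921]
eef_rot: [0.993, -0.119, 0.0, -0.0]
ft_force: [0.6, 0.5, 0.2]
width: 0.0005
grip_force: 0.1
time: 4.78
ee_pos: [0.5549, 0.1007, 0.1918]
eef_rot: [0.993, -0.119, -0.0, -0.0]
ft_force: [-1.0, 0.3, 0.6]
width: 0.0007
grip_force: 0.0
[0.55493808 0.10071228 0.1918145 ] [-0.96513835  0.3283749   0.59931806] [ 9.92881886e-01 -1.19103093e-01 -9.44415371e-05 -6.76437855e-05]
```

View pics/p3.png

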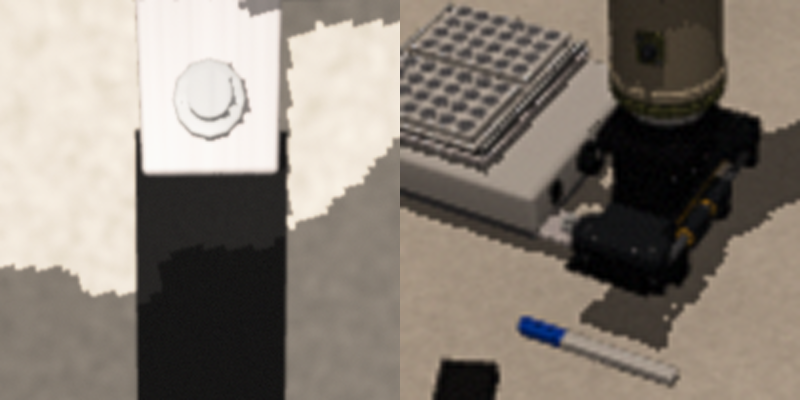

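The wedge is centred under the lug. Its thin edge is at crop y≈130 and the screw at (209,92). I'll compute how far is left to push.

Run:
```python
from h import *
w=dict(np.load("wrist3.npz"))
L=onz(w,150+137/1.9,130/1.9,.002)[:2];R=onz(w,150+288/1.9,130/1.9,.002)[:2]
S=[onz(w,150+209/1.9,94/1.9,z)[:2] for z in(.036,.043)]
d=L-R;a=np.arctan2(-d[0],d[1]);u=np.array([np.cos(a),np.sin(a)]);m=(L+R)/2
print("thin",m,"w",np.linalg.norm(d),"yaw",a)
for s in S: print("stud",s,"ahead",(s-m)@u,"left",-u[1]*(s-m)[0]+u[0]*(s-m)[1])
t=np.array([.5549,.1007]);print("thin ahead of tcp",(m-t)@u)
```

```text
thin [0.64526895 0.07720042] w 0.04336396359136346 yaw -0.24034051331828735
stud [0.64857797 0.07733724] ahead 0.0031813380497300015 left 0.0009205354731171583
stud [0.64731302 0.07763038] ahead 0.0018829677663532345 left 0.0009041490355620376
thin ahead of tcp 0.09336515933739035
```

```bash
python3 -m inch '[[0.1,0,0,0,0,0],[0.1,0,0,0,0,0],[0.1,0,0,0,0,0],[0.1,0,0,0,0,0],[0.1,0,0,0,0,0]]'
python3 -m inch '[[0,0,0,0,0,0],[0,0,0,0,0,0],[0,0,0,0,0,0],[0,0,0,0,0,0],[0,0,0,0,0,0]]'
python3 -m inch '[[0.025,0,0,0,0,0],[0.025,0,0,0,0,0],[0.025,0,0,0,0,0],[0,0,0,0,0,0],[0,0,0,0,0,0]]'
python3 -m inch '[[0.025,0,0,0,0,0],[0.025,0,0,0,0,0],[0,0,0,0,0,0],[0,0,0,0,0,0],[0,0,0,0,0,0]]'
```

```text
time: 5.3
ee_pos: [0.5747, 0.0958, 0.1919]
eef_rot: [0.993, -0.119, 0.0, 0.0]
ft_force: [-0.6, 0.6, 0.3]
width: 0.0002
grip_force: 0.2
time: 5.72
ee_pos: [0.5741, 0.096, 0.1919]
eef_rot: [0.993, -0.119, 0.0, 0.0]
ft_force: [0.1, 0.4, -0.0]
width: 0.0006
grip_force: 0.0
time: 6.13
ee_pos: [0.5772, 0.0952, 0.1919]
eef_rot: [0.993, -0.119, 0.0, 0.0]
ft_force: [1.0, -0.5, -0.4]
width: 0.0004
grip_force: 0.0
time: 6.55
ee_pos: [0.5792, 0.0948, 0.1919]
eef_rot: [0.993, -0.119, 0.0, 0.0]
ft_force: [-0.1, 0.7, -0.1]
width: 0.0003
grip_force: 0.1
```

```bash
python3 -m inch '[[0.025,0,0,0,0,0],[0.025,0,0,0,0,0],[0,0,0,0,0,0],[0,0,0,0,0,0],[0,0,0,0,0,0]]'
python3 -m inch '[[0.025,0,0,0,0,0],[0.025,0,0,0,0,0],[0,0,0,0,0,0],[0,0,0,0,0,0],[0,0,0,0,0,0]]'
```

```text
time: 6.97
ee_pos: [0.5811, 0.0943, 0.1919]
eef_rot: [0.993, -0.119, 0.0, 0.0]
ft_force: [-1.0, -0.1, 0.5]
width: 0.0005
grip_force: 0.5
time: 7.38
ee_pos: [0.583, 0.0938, 0.1919]
eef_rot: [0.993, -0.119, 0.0, 0.0]
ft_force: [-0.9, 0.6, 1.5]
width: 0.0004
grip_force: 0.7
```

```bash
python3 -m inch '[[0.025,0,0,0,0,0],[0,0,0,0,0,0],[0,0,0,0,0,0],[0,0,0,0,0,0],[0,0,0,0,0,0]]'
python3 -m inch '[[0.025,0,0,0,0,0],[0,0,0,0,0,0],[0,0,0,0,0,0],[0,0,0,0,0,0],[0,0,0,0,0,0]]'
```

```text
time: 7.8
ee_pos: [0.584, 0.0936, 0.1919]
eef_rot: [0.993, -0.119, 0.0, 0.0]
ft_force: [-2.0, 0.8, 0.5]
width: 0.0004
grip_force: 0.9
time: 8.22
ee_pos: [0.585, 0.0933, 0.1919]
eef_rot: [0.993, -0.119, 0.0, 0.0]
ft_force: [-2.5, 0.4, -1.0]
width: 0.0005
grip_force: 1.0
```

```bash
python3 -m inch '[[0.025,0,0,0,0,0],[0,0,0,0,0,0],[0,0,0,0,0,0],[0,0,0,0,0,0],[0,0,0,0,0,0]]'
python3 - <<'E'
from bench import r,eyes
from h import *
print(r.read_state()["ft_force"])
c=eyes.camera("wrist");np.savez("w4.npz",**c)
o=cv2.resize(c["pixels"][0:220,100:380,::-1],(763,600),interpolation=cv2.INTER_CUBIC)
cv2.imwrite("pics/p4.png",o)
E
```

```text
time: 8.63
ee_pos: [0.5859, 0.0931, 0.1919]
eef_rot: [0.993, -0.119, 0.0, 0.0]
ft_force: [-1.4, 0.8, 0.1]
width: 0.0003
grip_force: 1.1
[-1.37152148  0.79905277  0.09290096]
```

View pics/p4.png

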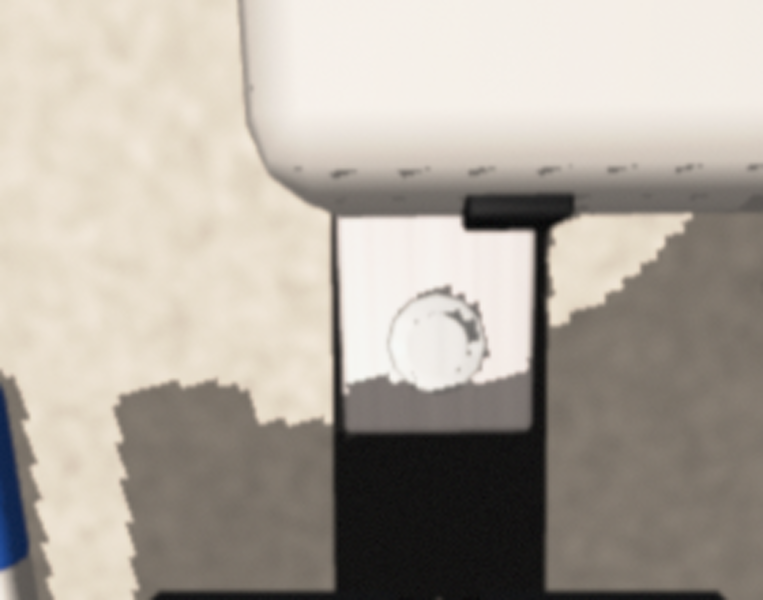

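The wedge now runs past the lug, with the screw head at crop (437,342) centred on it.

```bash
python3 - <<'E'
from h import *
from bench import r
w=dict(np.load("w4.npz"));f=600/220
S=[onz(w,100+u/f,v/f,z)[:2] for u,v,z in((437,342,.036),(437,342,.042))];print(S)
t=r.read_state()["ee_pos"][:2];u=np.array([np.cos(-.239),np.sin(-.239)])
for s in S: print("past", .0934+(t-s)@u)
E
python3 -m inch '[[0,0,0,0,0,0],[0,0,0,0,0,0],[0,0,0,0,0,0],[0,0,0,0,0,0],[0,0,0,0,0,0]]'
```

```text
[array([0.64858488, 0.07722362]), array([0.64887233, 0.0771442 ])]
past 0.028759244310897714
past 0.028461167259190734
time: 9.1
ee_pos: [0.5859, 0.0931, 0.1919]
eef_rot: [0.993, -0.119, 0.0, 0.0]
ft_force: [-0.6, -0.0, -0.0]
width: 0.0005
grip_force: 1.0
```

```bash
python3 -m inch '[[0.025,0,0,0,0,0],[0,0,0,0,0,0],[0,0,0,0,0,0],[0,0,0,0,0,0],[0,0,0,0,0,0]]'
python3 -m inch '[[0,0,0,0,0,0],[0,0,0,0,0,0],[0,0,0,0,0,0],[0,0,0,0,0,0],[0,0,0,0,0,0]]'
```

```text
time: 9.52
ee_pos: [0.5869, 0.0929, 0.1919]
eef_rot: [0.993, -0.119, -0.0, 0.0]
ft_force: [-2.0, 0.7, -0.7]
width: 0.0006
grip_force: 1.3
time: 9.93
ee_pos: [0.5869, 0.0929, 0.1919]
eef_rot: [0.993, -0.119, 0.0, 0.0]
ft_force: [-2.9, 0.9, 0.3]
width: 0.0001
grip_force: 1.3
```

```bash
python3 -m inch '[[-0.1,0,0,0,0,0],[-0.3,0,0,0,0,0],[-0.4,0,0,0,0,0],[0,0,-0.5,0,0,0],[0,0,-0.8,0,0,0]]'
python3 -m inch '[[0,0,-0.8,0,0,0],[0,0,-0.6,0,0,0],[0,0,0,0,0,0],[0,0,0,0,0,0],[0,0,0,0,0,0]]'
python3 -m inch '[[0.69,0.04,0,0,0,0],[0.69,0.04,0,0,0,0],[0.69,0.04,0,0,0,0],[0.69,0.04,0,0,0,0],[0.69,0.04,0,0,0,0]]'
python3 -m inch '[[0,0,0.2,0,0,0],[0,0,0,0,0,0],[0,0,0,0,0,0],[0,0,0,0,0,0],[0,0,0,0,0,0]]'
```

```text
time: 10.35
ee_pos: [0.5541, 0.1001, 0.2421]
eef_rot: [0.993, -0.119, -0.002, 0.001]
ft_force: [0.3, 0.3, 0.6]
width: 0.0005
grip_force: 0.0
time: 10.77
ee_pos: [0.5557, 0.1001, 0.2995]
eef_rot: [0.993, -0.119, 0.0, 0.0]
ft_force: [-1.2, -0.7, 0.4]
width: 0.0006
grip_force: 0.0
time: 11.18
ee_pos: [0.6889, 0.0594, 0.2979]
eef_rot: [0.993, -0.119, -0.001, 0.001]
ft_force: [0.7, 0.7, -0.4]
width: 0.0004
grip_force: 0.0
time: 11.6
ee_pos: [0.6874, 0.0607, 0.2922]
eef_rot: [0.993, -0.118, 0.0, 0.0]
ft_force: [-0.1, -0.5, 0.5]
width: 0.0
grip_force: 0.0
```

```bash
python3 -m inch '[[0,0,0.3,0,0,0],[0,0,0.3,0,0,0],[0,0,0.15,0,0,0],[0,0,0,0,0,0],[0,0,0,0,0,0]]'
python3 -m inch '[[0,0,0.025,0,0,0],[0,0,0.025,0,0,0],[0,0,0.025,0,0,0],[0,0,0,0,0,0],[0,0,0,0,0,0]]'
```

```text
time: 12.02
ee_pos: [0.6877, 0.06, 0.2611]
eef_rot: [0.993, -0.119, -0.001, 0.0]
ft_force: [-0.8, 0.0, 0.5]
width: 0.0004
grip_force: 0.0
time: 12.43
ee_pos: [0.688, 0.0601, 0.259]
eef_rot: [0.993, -0.119, 0.0, 0.0]
ft_force: [-0.4, -1.3, 0.2]
width: 0.0004
grip_force: 0.0
```

```bash
python3 -m inch '[[0,0,0.025,0,0,0],[0,0,0.025,0,0,0],[0,0,0,0,0,0],[0,0,0,0,0,0],[0,0,0,0,0,0]]'
python3 -m inch '[[0,0,0.02,0,0,0],[0,0,0,0,0,0],[0,0,0,0,0,0],[0,0,0,0,0,0],[0,0,0,0,0,0]]'
```

```text
time: 12.85
ee_pos: [0.688, 0.0601, 0.2571]
eef_rot: [0.993, -0.119, 0.0, -0.0]
ft_force: [0.1, -0.0, 1.6]
width: 0.0001
grip_force: 1.1
time: 13.27
ee_pos: [0.6881, 0.0603, 0.257]
eef_rot: [0.993, -0.119, 0.0, -0.0]
ft_force: [-1.7, 0.5, 6.6]
width: 0.0003
grip_force: 3.4
```

```bash
python3 -m inch '[[0,0,0.008,0,0,0],[0,0,0,0,0,0],[0,0,0,0,0,0],[0,0,0,0,0,0],[0,0,0,0,0,0]]'
python3 -m inch '[[0,0,0,0,0,0],[0,0,0,0,0,0],[0,0,0,0,0,0],[0,0,0,0,0,0],[0,0,0,0,0,0]]'
python3 -m inch '[[0,0,0,0,0,0],[0,0,0,0,0,0],[0,0,0,0,0,0],[0,0,0,0,0,0],[0,0,0,0,0,0]]'
```

```text
time: 13.68
ee_pos: [0.6881, 0.0603, 0.2569]
eef_rot: [0.993, -0.119, 0.0, -0.0]
ft_force: [-2.4, -0.5, 8.4]
width: 0.0003
grip_force: 4.3
time: 14.1
ee_pos: [0.6881, 0.0603, 0.2569]
eef_rot: [0.993, -0.119, 0.0, -0.0]
ft_force: [-2.7, 0.4, 8.5]
width: 0.0006
grip_force: 4.3
time: 14.52
ee_pos: [0.6881, 0.0603, 0.2569]
eef_rot: [0.993, -0.119, 0.0, -0.0]
ft_force: [-2.5, 0.0, 8.0]
width: 0.0005
grip_force: 4.3
```

```bash
python3 -m inch '[[0,0,-0.05,0,0,0],[0,0,-0.3,0,0,0],[0,0,-0.8,0,0,0],[0,0,-0.8,0,0,0],[0,0,-0.3,0,0,0]]'
python3 -m inch '[[-0.7,0,0,0,0,0],[-0.7,0,0,0,0,0],[-0.7,0,0,0,0,0],[-0.5,0,0,0,0,0],[0,0,0,0,0,0]]'
python3 - <<'E'
from bench import r,eyes
from h import *
print(r.read_state()["ft_force"])
o=np.zeros((400,800,3),np.uint8)
for i,(n,x,y,f) in enumerate((("wrist",150,0,1.9),("side",165,145,4))):
    c=eyes.camera(n);np.savez(n+"5.npz",**c)
    h=int(400/f)
    o[:, i*400:(i+1)*400]=cv2.resize(c["pixels"][y:y+h,x:x+h,::-1],(400,400),interpolation=cv2.INTER_CUBIC)
cv2.imwrite("pics/p5.png",o)
E
```

```text
time: 14.93
ee_pos: [0.6885, 0.0606, 0.3512]
eef_rot: [0.993, -0.119, 0.003, -0.001]
ft_force: [0.8, 0.4, -0.1]
width: 0.0007
grip_force: 0.0
time: 15.35
ee_pos: [0.5839, 0.0867, 0.3467]
eef_rot: [0.993, -0.117, -0.0, 0.001]
ft_force: [0.6, 0.8, 0.8]
width: 0.0003
grip_force: 0.0
[0.62913888 0.84623036 0.7619357 ]
```

View pics/p5.png

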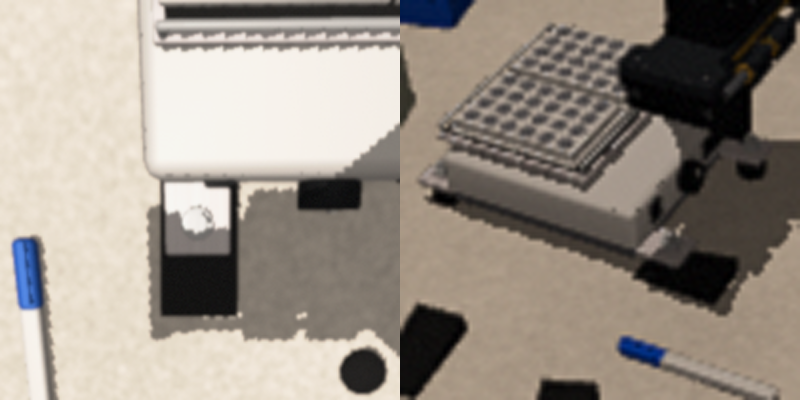

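The wedge sits under the front left lug with its rear edge at crop y≈315 and the screw at (199,220). The pen, pad and shaker are in place. I'll check the insertion depth.

Run:
```python
from h import *
w=dict(np.load("wrist5.npz"));f=lambda u,v,z:onz(w,150+u/1.9,v/1.9,z)[:2]
m=(f(161,316,.018)+f(237,314,.018))/2
for z in(.036,.042):
    s=f(198,221,z);d=s-m;print(s,"past",.08-np.linalg.norm(d),"yaw to stud",np.arctan2(d[1],d[0]))
```

```text
[0.64881828 0.07633421] past 0.027738331623977215 yaw to stud -0.23868957034500185
[0.64890717 0.07618645] past 0.027616883945380803 yaw to stud -0.24102913725942746
```

The thin end is about 28 mm past the screw, the shaker hasn't moved, and the corner held firm under about 8 N.

```bash
python3 -c "
from bench import job
print(job.close_job())"
```

```text
the job is handed in; nothing more can be done
None
```

The wedge is snug under the bare screw (thin end about 28 mm past it), the front left corner held firm when pressed with about 8 N, the arm let go with the shaker, pen and lost pad still in place, and the job is handed in.

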